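# Transfer the primed model wing to the drying rail

### The arm

A 7-joint arm with a two-finger parallel gripper is mounted at the origin on the work surface. World frame = base frame: x ahead of the robot, y to its left, z up, the work surface at z = 0. Lengths are in m, angles in rad, forces in N, time in s.
With the tool pointing down it reaches from about 0.425 to 0.95 m from the base axis. Payload 16.7 kg.
Tool frame: the origin (TCP) lies midway between the tips of the shut fingers; the grasp point (between the pads) lies 19 mm behind it; x points along the fingers, y is the direction in which the jaws open and shut, and the axes are right-handed (so a half turn about x gives the same grasp; the last joint's range is limited). The gripper opens to 94 mm and grips with 3 to 60 N. Pads are 16 mm wide; open, the fingers measure 119 mm over their backs; the gripper's body (75 mm by 177 mm) begins 78 mm behind the grasp point.
Start: joints at [-1.403, 0.426, 0.074, 1.606, -0.034, 1.111, -0.067], TCP at [0.21, 0.641, 0.169] pointing down, gripper open.
Joint ranges: [-2.85, 2.85], [-0.5, 2.14], [-1.23, 1.37], [0.21, 2.46], [-1.02, 4.16], [0.16, 2.05], [-2.73, 2.73]. Speed limits (rad/s): [1.89, 1.89, 2.39, 2.39, 3.01, 3.01, 3.01].

### API

Orientations are given as a rotation vector (axis times angle).
In Python, from plant import status, eyes, ticket gives the robot as it stands. The module is installed in compiled form; this text tells all that it offers.
- The arm moves only by the tool step_arm, never from a script. Its argument "moves" is a list of rows, each a list of 3 entries, a list of its own where there are three numbers: the turn, a rotation vector about the tool's x, y, z in rad, then the shift along the tool's x, y, z in m, then the finger opening in m, from 0 to 0.094. In form: [[[ax, ay, az], [x, y, z], fingers], ...]. A call has 1 to 20 rows; each row shifts and turns the commanded pose from where the row before left it, along the tool's axes as they then stand; what a row does not reach is not made up. A row lasts 1/12 s, in which the tool goes at most 41.7 mm and 7.16 degrees, less where a joint would pass 70% of its speed; a pose out of reach is approached as far as the arm can. A call with a gripper value outside its range is refused whole. The fingers move at their own pace and stop on an object; the grip force is fixed at half the most. Time passes only in rows, so rows that do not move let the fingers close. It gives the time, the measured TCP pose, the force and the opening at its end, in the units of the state.
- status.sense(): the state, without advancing time (a new reading comes with each control period).
- eyes.read_camera(name): name is "scene" or "side" or "wrist"; returns a dict with "frame" (384x512x3 uint8, red, green, blue), "range_z" (384x512 float32, m along the optical axis (not along the pixel's ray), 0 where there is no reading), "fov_y" (degrees; the focal length in pixels is half the picture's height over the tangent of half this angle, whatever the lens; pixels are square), "cx", "cy" (the principal point, pixels), "eye" and "rotation" of the camera in the world. Camera axes: x right, y down, z forward; pixel columns grow to the right and rows downward; lengths in m; the calibration is good to about 2 mm. A picture is of the moment at which its call begins.
- ticket.job_done(): hands the job in, once; it reports no verdict.
Trained networks look in a picture, given as the dict that the camera call returned (one of the last four; its "shot" number tells which), for a name from the list of things; names that differ only in an ending like _2 or _b are one class to them, and where a whole thing is asked for, a point or a joint stands for the part that bears it (a point fixed in the world has none). Each returns a list of dicts, best first, with "conf" (0 to 1); they miss things now and then, are a little off and sometimes report something else, mostly with a low value. They report only what shows in the picture. A call takes as long as a camera call.
- eyes.spot_in(picture, label): "uv" ([column, row] in pixels, amid what is visible of it).
The state is a dict: "time": time; "q": joint angles; "dq": joint speeds; "effort": joint torques, N m; "tcp_pos": TCP position; "tool_rot": TCP orientation; "contact_force": force on the tool from outside, world axes, zero at the start; "moment": the same for the moment, N m; "width": opening from 0.0 (shut) to 1.0 (fully open).
Only numpy, scipy, OpenCV 4.12 (cv2) and the standard library are available. Lean on these libraries where they do the work, as an engineer would, in place of code of your own. Each camera call takes 0.05 s, during which the arm holds its last target. There are 200 camera calls.

### The job

Move the carrier with the model wing from the loading rail to the drying rail, the one over the rimmed drip tray: carry it over the end stops, since it cannot leave or enter the rail anywhere else, and leave it hanging with its head flat on both bars between the stops, clear of the tailplane. You may slide the tailplane along the drying rail to make room; it must end hanging there properly too, and the fuselage must stay about where it hangs on the loading rail. Do not knock or shift the jars, can, bottle, brush, sanding block or moulded frame, and let go when done.

Things in the scene. Friction and masses are not known exactly. Their poses are not given: they have to be found in the camera images.
- wing_grip (a point): Centre of the grip tab of the wing's carrier (z up, x across the bars, y along the rail); tab 12 (x) x 34 (y) x 50 mm high, upright on a white head 46 (x) x 34 x 8 mm that rests on both bars. The point is 33 mm above the head's underside. The grey tapered wing below: 110 mm in y, 7 mm in x, lowest edge 100 mm under the head's underside. Slides freely along the bars; 80 to 150 g.
- tailplane_grip (a point): Centre of the tab of the tailplane's carrier, same as the wing's. In all carriers a stem 8 mm across runs 44 mm down from the head, through the slot, to a black clamp 30 x 30 x 10 mm, wider than the slot, so they leave a rail only at its ends. The tailplane: flat grey panel 74 mm in y with a fin below, lowest edge 104 mm under the head's underside.
- fuselage_grip (a point): Centre of the tab of the fuselage's carrier, same as the wing's. The fuselage: round grey body 84 mm long in y, 40 mm across, lowest point 93 mm under the head's underside.
- load_rail_mid (a point): Loading rail (fixed rack, plain flat base 120 x 200 mm; two carriers): two level steel bars 200 mm long, 8 mm square, an 18 mm slot between; a post before and behind at mid-length, 48 mm off, no higher than the bars. The point is mid-slot, half-way along, level with the bar tops (125 mm above the table); y along the bars, z up. Either rack may be at the left or right.
- dry_rail_mid (a point): Drying rail: same bars and point as the loading rail, on a base with a rim 22 mm high (drip tray); one carrier. On both rails the last 8 mm of each bar, at both ends, is turned up 18 mm above the bar tops as an end stop; the slot is open at the ends. A carrier passes when raised 18 to 36 mm above its rest (head over the stops, clamp below the bars).
- sanding_block: Bystander: cork sanding block 75 x 40 x 26 mm lying between the two racks; origin at the centre of its underside.
- paint_jar: Bystander: glass paint jar, 52 mm across, 58 mm high, on the robot's side of the racks; origin at the centre of its underside.
- filler_jar: Bystander: white plastic jar, 60 mm across, 70 mm high, beyond the racks; origin at the centre of its underside.
- spray_can: Bystander: bare aluminium spray can, 52 mm across, 150 mm high, beyond the racks; origin at the centre of its underside.
- glue_bottle: Bystander: clear glue bottle, 44 mm across, 85 mm high, beyond the racks; origin at the centre of its underside.
- brush: Bystander: brush, 170 mm long, about 20 mm high, lying on the robot's side of the racks; origin under its middle.
- sprue: Bystander: flat moulded grey frame 125 x 165 x 5 mm, lying beyond the racks; origin at the centre of its underside.

How it is judged:
By the outcome, as a careful person would: the job done as asked, in the order asked, and still so for the second after the job is handed in, with the robot touching nothing.
It also fails if it takes over 64 s, if anything falls off the work surface, if the arm or the gripper's body presses on something with over 40 N, if the wrist force passes 120 N, or if a joint passes its speed limit or range.

## Working session

There is one attempt and no reset: what is moved stays moved. The work goes in short steps, Python scripts to look and compute and a tool call to move; the robot and the scene stay as the last step left them, time stands still between calls to the robot, and variables do not carry over. Pictures are saved under pics/ and viewed, about 8 in all and at most 12, crops included, and the job is handed in when it is done.

Besides the shell and the picture viewer there is one more tool, called by a JSON object that holds its "name" and its "arguments". step_arm: Moves the arm, as the interface text tells. Its arguments: {"type":"object","properties":{"moves":{"type":"array","items":{"type":"array"}}},"required":["moves"]}

```bash
mkdir -p pics
cat > h.py <<'E'
import numpy as np, cv2
from plant import status, eyes
def P(c,uv,r=2):
    u,v=uv; f=c["frame"].shape[0]/2/np.tan(np.radians(c["fov_y"])/2)
    z=c["range_z"][max(0,int(v)-r):int(v)+r+1,max(0,int(u)-r):int(u)+r+1]; z=z[z>0]
    if z.size==0: return None
    z=np.median(z)
    return np.array(c["eye"])+np.array(c["rotation"])@np.array([(u-c["cx"])/f*z,(v-c["cy"])/f*z,z])
def cloud(c):
    f=c["frame"].shape[0]/2/np.tan(np.radians(c["fov_y"])/2)
    z=c["range_z"]; v,u=np.mgrid[:z.shape[0],:z.shape[1]]
    p=np.stack([(u-c["cx"])/f*z,(v-c["cy"])/f*z,z],-1)@np.array(c["rotation"]).T+np.array(c["eye"])
    p[z<=0]=np.nan
    return p
def save(c,n): cv2.imwrite("pics/"+n,cv2.cvtColor(c["frame"],cv2.COLOR_RGB2BGR))
E
python3 - <<'E'
from h import *
np.set_printoptions(precision=4,suppress=True)
s=status.sense(); print(s["time"],s["tcp_pos"],s["tool_rot"],s["width"])
L="wing_grip tailplane_grip fuselage_grip load_rail_mid dry_rail_mid sanding_block paint_jar filler_jar spray_can glue_bottle brush sprue".split()
ims=[]
for n in ["scene","side"]:
    c=eyes.read_camera(n); print(n,c["eye"],c["fov_y"]); ims.append(c["frame"])
    np.savez(n+".npz",**{k:c[k] for k in c})
    save(c,n+"0.png")
    for l in L:
        for d in eyes.spot_in(c,l)[:2]: print(l,round(d["conf"],2),np.round(d["uv"]),P(c,d["uv"]))
E
```

```text
0.0 [0.2101 0.6409 0.1688] [ 0.2476  1.5566 -0.2496] 1.0003805062665692
scene [ 1.1598 -0.1644  0.7592] 54.70927155143319
wing_grip 0.8 [147. 204.] [2.222  0.8978 1.8214]
tailplane_grip 0.64 [330. 190.] [1.3755 0.0513 0.9749]
tailplane_grip 0.51 [251. 207.] [1.7445 0.4203 1.3439]
fuselage_grip 0.93 [192. 198.] [2.0206 0.6964 1.62  ]
load_rail_mid 0.62 [172. 223.] [2.0078 0.6836 1.6071]
dry_rail_mid 0.77 [331. 211.] [ 1.3118 -0.0124  0.9111]
sanding_block 0.86 [248. 209.] [1.7526 0.4284 1.352 ]
sanding_block 0.47 [343. 256.] [ 1.0812 -0.243   0.6805]
paint_jar 0.65 [230. 182.] [1.9884 0.6641 1.5877]
filler_jar 0.63 [297. 259.] [ 1.2714 -0.0528  0.8708]
spray_can 0.67 [191. 283.] [1.5926 0.2684 1.192 ]
glue_bottle 0.95 [344. 257.] [ 1.0713 -0.2529  0.6707]
glue_bottle 0.41 [193. 282.] [1.5893 0.2651 1.1886]
brush 0.73 [168. 185.] [2.1775 0.8533 1.7769]
sprue 0.82 [248. 309.] [ 1.3112 -0.013   0.9106]
sprue 0.53 [190. 284.] [1.5964 0.2722 1.1957]
side [0.4909 0.9238 0.6517] 45.09918492924558
wing_grip 0.85 [290. 144.] [-1.7911 -1.3582 -1.6303]
tailplane_grip 0.7 [244. 243.] [-0.5939 -0.161  -0.4331]
fuselage_grip 0.92 [283. 180.] [-1.4414 -1.0085 -1.2806]
load_rail_mid 0.67 [285. 196.] [-1.317  -0.8841 -1.1562]
dry_rail_mid 0.67 [248. 295.] [-0.3839  0.049  -0.2231]
sanding_block 0.61 [290. 234.] [-0.9281 -0.4952 -0.7673]
paint_jar 0.84 [327. 219.] [-1.0345 -0.6016 -0.8737]
filler_jar 0.96 [193. 243.] [-0.7801 -0.3472 -0.6193]
filler_jar 0.38 [168. 224.] [-1.0927 -0.6597 -0.9318]
spray_can 0.79 [198. 178.] [-1.4987 -1.0658 -1.3379]
spray_can 0.43 [291. 144.] [-1.7968 -1.3639 -1.636 ]
glue_bottle 0.93 [176. 269.] [-0.5258 -0.0929 -0.365 ]
brush 0.86 [332. 192.] [-1.4733 -1.0404 -1.3125]
brush 0.64 [199. 175.] [-1.5079 -1.075  -1.3471]
sprue 0.73 [164. 225.] [-1.0757 -0.6428 -0.9149]
```

```bash
sed -i 's/import numpy as np, cv2/import numpy as np, cv2\nfrom scipy.spatial.transform import Rotation as R\ndef rot(c): return R.from_rotvec(c["rotation"]).as_matrix()/; s/np.array(c\["rotation"\])@/rot(c)@/; s/np.array(c\["rotation"\]).T/rot(c).T/' h.py
python3 - <<'E'
from h import *
np.set_printoptions(precision=4,suppress=True)
for n,d in [("scene",dict(wing=(147,204),tail=(330,190),fus=(192,198),load=(172,223),dry=(331,211),block=(248,209),paint=(230,182),filler=(297,259),can=(191,283),glue=(344,257),brush=(168,185),sprue=(248,309))),
 ("side",dict(wing=(290,144),tail=(244,243),fus=(283,180),load=(285,196),dry=(248,295),block=(290,234),paint=(327,219),filler=(193,243),can=(198,178),glue=(176,269),brush=(332,192),sprue=(164,225)))]:
    c=dict(np.load(n+".npz")); print(n,c.keys(),c["rotation"],c["cx"],c["cy"])
    for k in d: print(k,P(c,d[k]))
a=cv2.imread("pics/scene0.png");b=cv2.imread("pics/side0.png")
cv2.imwrite("pics/both.png",cv2.resize(np.hstack([a[100:,90:430],b[70:,100:400][:284]]),None,fx=1.25,fy=1.25))
E
```

```text
scene dict_keys(['frame', 'range_z', 'fov_y', 'cx', 'cy', 'eye', 'rotation', 'shot']) [-1.9318 -1.4917  0.6073] 254.68903748563858 195.89326206541804
wing [ 0.4663 -0.2512  0.0841]
tail [0.5775 0.1893 0.1324]
fus [ 0.4862 -0.1393  0.0972]
load [ 0.5254 -0.1982  0.0622]
dry [0.5464 0.2251 0.0151]
block [0.4935 0.0038 0.0267]
paint [ 0.399  -0.0247  0.0479]
filler [0.7102 0.0628 0.0705]
can [ 0.7409 -0.1758  0.1145]
glue [0.7232 0.1745 0.0569]
brush [ 0.4532 -0.1917  0.1239]
sprue [ 0.7651 -0.065   0.0015]
side dict_keys(['frame', 'range_z', 'fov_y', 'cx', 'cy', 'eye', 'rotation', 'shot']) [-0.048   2.6743 -1.5658] 256.9091197752618 188.0339641695414
wing [ 0.4673 -0.2301  0.1413]
tail [0.56   0.2174 0.1363]
fus [ 0.4859 -0.1315  0.0835]
load [ 0.4806 -0.1032  0.0522]
dry [0.5558 0.223  0.0125]
block [0.4693 0.0286 0.0261]
paint [ 0.3817 -0.0025  0.0485]
filler [0.6853 0.097  0.0468]
can [ 0.7115 -0.1521  0.0773]
glue [0.7021 0.1976 0.0553]
brush [ 0.3513 -0.1846  0.0183]
sprue [ 0.7853 -0.0355  0.0047]
```

View pics/both.png

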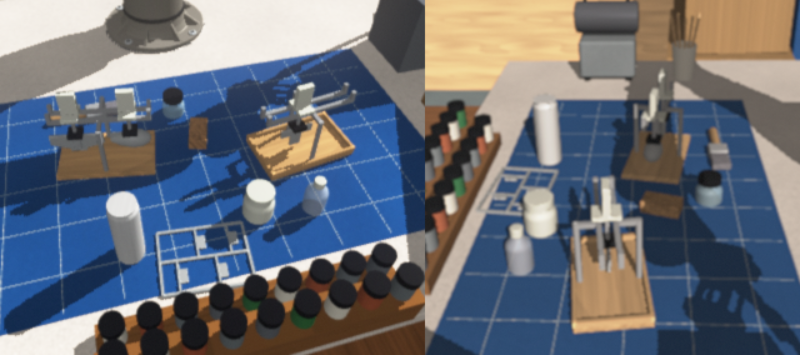

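Run:
```python
from h import *
np.set_printoptions(precision=4,suppress=True)
import cv2
fig=np.zeros((600,800,3),np.uint8)
# top-down map: y from -0.35..0.40 -> columns ; x 0.3..0.85 rows
pts=[]
for n in ["scene","side"]:
    c=dict(np.load(n+".npz")); p=cloud(c).reshape(-1,3); col=c["frame"].reshape(-1,3)
    m=(p[:,0]>.33)&(p[:,0]<.66)&(p[:,1]>-.36)&(p[:,1]<.38)&(p[:,2]>.108)&(p[:,2]<.2)
    q=p[m]; pts.append(q)
    tabs=q[(q[:,2]>.15)]
    for lo,hi in [(-.36,-.19),(-.19,0),(.05,.38)]:
        t=tabs[(tabs[:,1]>lo)&(tabs[:,1]<hi)]
        if len(t)>5:
            print(n,len(t),"mean",t.mean(0),"min",t.min(0),"max",t.max(0))
            r=cv2.minAreaRect((t[:,:2]*1000).astype(np.float32)); print("  rect",r)
    for i,(o) in enumerate([0]):
        for x,y,z in q:
            u=int((y+.36)/.74*800); v=int((x-.33)/.33*360)+ (0 if n=="scene" else 240)
            v=int((x-.33)/.33*300)+(0 if n=="scene" else 300)
            k=(255,255,255) if z>.15 else (0,0,255) if z>.131 else (0,255,0)
            cv2.circle(fig,(u,v),1,k,-1)
cv2.imwrite("pics/map.png",fig)
```

```text
scene 208 mean [ 0.4706 -0.2457  0.1707] min [ 0.4594 -0.2634  0.1502] max [ 0.4773 -0.2286  0.186 ]
  rect ((468.1458435058594, -246.17819213867188), (34.357147216796875, 14.727667808532715), 81.6895751953125)
scene 203 mean [ 0.4897 -0.1378  0.1708] min [ 0.4783 -0.1554  0.15  ] max [ 0.4952 -0.1207  0.1858]
  rect ((485.69708251953125, -137.97171020507812), (34.443702697753906, 15.940285682678223), 84.26026153564453)
scene 196 mean [0.5621 0.1973 0.1709] min [0.5511 0.1817 0.1502] max [0.5676 0.2174 0.1855]
  rect ((559.435546875, 199.4052276611328), (14.07217025756836, 35.40892791748047), 6.357099533081055)
side 86 mean [ 0.469  -0.2342  0.1703] min [ 0.4617 -0.2569  0.1506] max [ 0.4758 -0.2236  0.1847]
  rect ((468.62847900390625, -240.58697509765625), (33.97140884399414, 11.376394271850586), 79.82293701171875)
side 110 mean [ 0.4887 -0.127   0.1708] min [ 0.4813 -0.1559  0.1504] max [ 0.4965 -0.1163  0.1853]
  rect ((487.14190673828125, -135.60887145996094), (39.58137130737305, 12.945859909057617), 75.28361511230469)
side 168 mean [0.5596 0.2107 0.1734] min [0.5529 0.1832 0.15  ] max [0.5688 0.2206 0.1854]
  rect ((560.6600341796875, 201.8592071533203), (11.771564483642578, 36.516353607177734), 7.637588977813721)
```

View pics/map.png

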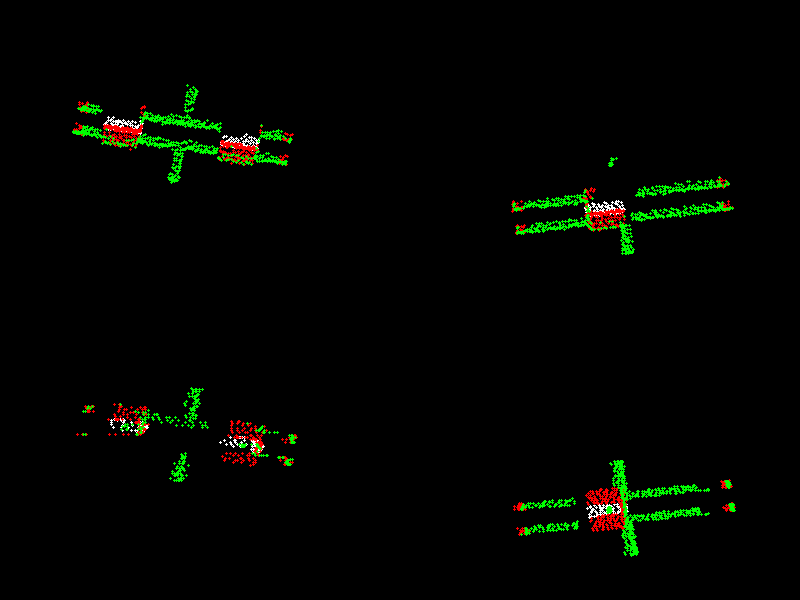

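```bash
cat > fit.py <<'E'
from h import *
from scipy.optimize import minimize
np.set_printoptions(precision=4,suppress=True)
def rectd(a,b,a0,b0,ha,hb): return np.hypot(np.maximum(abs(a-a0)-ha,0),np.maximum(abs(b-b0)-hb,0))
def fit(p,g):
    bar=p[(p[:,2]>.119)&(p[:,2]<.1275)]; st=p[(p[:,2]>.134)&(p[:,2]<.149)]
    def loc(q,v):
        c,s=np.cos(v[2]),np.sin(v[2]); d=q[:,:2]-v[:2]; return d@[c,s],d@[-s,c]   # across, along
    st=st[abs(loc(st,g)[1])>.08]
    def cost(v):
        a,b=loc(bar,v); d=np.minimum(rectd(a,b,.013,0,.003,.1),rectd(a,b,-.013,0,.003,.1))
        e=np.minimum(d,.008)**2
        a,b=loc(st,v); d=np.min([rectd(a,b,i*.013,j*.096,.0035,.0035) for i in(-1,1) for j in(-1,1)],0)
        return e.sum()+3*(np.minimum(d,.02)**2).sum()
    best=min((minimize(cost,np.array(g)+[dx,dy,dt],method="Nelder-Mead",options=dict(xatol=1e-5,fatol=1e-9,initial_simplex=np.array(g)+[dx,dy,dt]+np.vstack([np.zeros(3),np.diag([.004,.006,.03])]))) for dx in(-.005,.005) for dy in (-.01,.01) for dt in(-.05,.05)),key=lambda r:r.fun)
    return best.x,best.fun,len(bar),len(st)
if __name__=="__main__":
    s=status.sense(); T=R.from_rotvec(s["tool_rot"]).as_matrix(); print(T)
    for nm,g,lo,hi in [("load",(.48,-.19,-.17),-.36,0),("dry",(.56,.216,.1),.06,.38)]:
        g=(g[0],g[1],-g[2] if False else g[2])
        for ns in (["scene"],["side"],["scene","side"]):
            p=np.vstack([cloud(dict(np.load(n+".npz"))).reshape(-1,3) for n in ns])
            p=p[(p[:,1]>lo)&(p[:,1]<hi)&(p[:,0]>.38)&(p[:,0]<.66)]
            # bars run along y with x rising with y for load => yaw = -slope
            print(nm,ns,fit(p,(g[0],g[1],{"load":-.17,"dry":.1}[nm])))
E
python3 fit.py
```

```text
[[-0.      0.3116  0.9502]
 [-0.      0.9502 -0.3116]
 [-1.     -0.0001 -0.    ]]
load ['scene'] (array([ 0.4775, -0.1907, -0.1766]), np.float64(0.004986119764087042), 487, 78)
load ['side'] (array([ 0.4775, -0.1868, -0.1779]), np.float64(0.00558508143370056), 172, 55)
load ['scene', 'side'] (array([ 0.4777, -0.1889, -0.1763]), np.float64(0.010958421541293825), 659, 133)
dry ['scene'] (array([0.5571, 0.2153, 0.1337]), np.float64(0.003872275964882125), 488, 85)
dry ['side'] (array([0.5586, 0.2178, 0.1321]), np.float64(0.011564847837774422), 559, 118)
dry ['scene', 'side'] (array([0.5577, 0.2166, 0.1306]), np.float64(0.015959064760387713), 1047, 203)
```

{"name": "step_arm", "arguments": {"moves": [[[0.1123,0,0],[-0.008,0,0],0.094],[[0.1123,0,0],[-0.008,0,0],0.094],[[0.1123,0,0],[-0.008,0,0],0.094],[[0.1123,0,0],[-0.008,0,0],0.094],[[0.1123,0,0],[-0.008,0,0],0.094],[[0.1123,0,0],[-0.008,0,0],0.094],[[0.1123,0,0],[-0.008,0,0],0.094],[[0.1123,0,0],[-0.008,0,0],0.094],[[0.1123,0,0],[-0.008,0,0],0.094],[[0.1123,0,0],[-0.008,0,0],0.094]]}}

```text
time: 2.13
tcp_pos: [0.2102, 0.6414, 0.2499]
tool_rot: [1.116, 1.266, -1.116]
contact_force: [-0.1, -0.3, 0.7]
width: 0.996
```

{"name": "step_arm", "arguments": {"moves": [[[0,0,0],[0,0.0145,0.0241],0.094],[[0,0,0],[0,0.0145,0.0241],0.094],[[0,0,0],[0,0.0145,0.0241],0.094],[[0,0,0],[0,0.0145,0.0241],0.094],[[0,0,0],[0,0.0145,0.0241],0.094],[[0,0,0],[0,0.0145,0.0241],0.094],[[0,0,0],[0,0.0145,0.0241],0.094],[[0,0,0],[0,0.0145,0.0241],0.094],[[0,0,0],[0,0.0145,0.0241],0.094],[[0,0,0],[0,0.0145,0.0241],0.094],[[0,0,0],[0,0.0145,0.0241],0.094],[[0,0,0],[0,0.0145,0.0241],0.094],[[0,0,0],[0,0.0145,0.0241],0.094],[[0,0,0],[0,0.0145,0.0241],0.094],[[0,0,0],[0,0.0145,0.0241],0.094],[[0,0,0],[0,0.0145,0.0241],0.094],[[0,0,0],[0,0.0145,0.0241],0.094],[[0,0,0],[0,0.0145,0.0241],0.094],[[0,0,0],[0,0.0145,0.0241],0.094],[[0,0,0],[0,0.0145,0.0241],0.094]]}}

```text
time: 3.8
tcp_pos: [0.5615, 0.2002, 0.2497]
tool_rot: [1.112, 1.268, -1.112]
contact_force: [0.3, 0.4, -0.2]
width: 1.003
```

```bash
cat > tab.py <<'E'
from fit import *
import sys
s=status.sense(); T=R.from_rotvec(s["tool_rot"]).as_matrix(); print(s["time"],s["tcp_pos"],"heading",np.arctan2(T[1,1],T[0,1]))
c=eyes.read_camera("wrist"); save(c,sys.argv[1]); p=cloud(c).reshape(-1,3)
print("eye",c["eye"])
tcp=np.array(s["tcp_pos"])
for lo,hi,nm in [(.175,.19,"tabtop"),(.129,.138,"headtop")]:
    t=p[(p[:,2]>lo)&(p[:,2]<hi)&(np.hypot(*(p[:,:2]-tcp[:2]).T)<.06)]
    if len(t)>20:
        r=cv2.minAreaRect((t[:,:2]*1000).astype(np.float32)); print(nm,len(t),t.mean(0),r)
        m=np.array(r[0])/1000-tcp[:2]; print("  centre in tool y,z:",T[:2,1]@m,T[:2,2]@m)
E
python3 tab.py w1.png
```

```text
3.8 [0.5615 0.2002 0.2497] heading 0.13104387892859434
eye [0.5507 0.278  0.464 ]
tabtop 555 [0.5598 0.2018 0.1819] ((559.8439331054688, 201.0092315673828), (11.247784614562988, 33.67308807373047), 7.619335174560547)
  centre in tool y,z: -0.0015017656309226927 -0.0010226146847837358
headtop 1112 [0.5601 0.2018 0.132 ] ((560.1482543945312, 201.05812072753906), (45.83116149902344, 33.8949089050293), 7.01109504699707)
  centre in tool y,z: -0.0011936652904789616 -0.001031319247416167
```

View pics/w1.png

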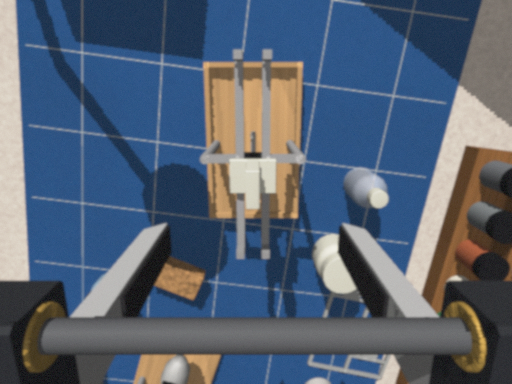

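{"name": "step_arm", "arguments": {"moves": [[[0,0,0],[0.0105,-0.0013,-0.001],0.094],[[0,0,0],[0.0137,0,0],0.094],[[0,0,0],[0.0137,0,0],0.094],[[0,0,0],[0.0137,0,0],0.094],[[0,0,0],[0.0137,0,0],0.094],[[0,0,0],[0.0137,0,0],0.094],[[0,0,0],[0.0137,0,0],0.094],[[0,0,0],[0.0137,0,0],0.094],[[0,0,0],[0,0,0],0.03],[[0,0,0],[0,0,0],0.03],[[0,0,0],[0,0,0],0.03],[[0,0,0],[0,0,0],0.03],[[0,0,0],[0,0,0],0.0],[[0,0,0],[0,0,0],0.0],[[0,0,0],[0,0,0],0.0],[[0,0,0],[0,0,0],0.0]]}}

```text
time: 5.18
tcp_pos: [0.5594, 0.2022, 0.1433]
tool_rot: [1.112, 1.268, -1.112]
contact_force: [-0.1, 0.1, -0.4]
width: 0.47
```

{"name": "step_arm", "arguments": {"moves": [[[0,0,0],[0,0,0],0.0],[[0,0,0],[0,0,0],0.0],[[0,0,0],[0,0,0],0.0],[[0,0,0],[0,0,0],0.0],[[0,0,0],[0,0,0],0.0],[[0,0,0],[0,0,0],0.0]]}}

```text
time: 5.68
tcp_pos: [0.5593, 0.2022, 0.143]
tool_rot: [1.112, 1.268, -1.112]
contact_force: [0.9, 0.2, 0.1]
width: 0.12
```

{"name": "step_arm", "arguments": {"moves": [[[0,0,0],[-0.001,0,0],0.0],[[0,0,0],[0,0,-0.003],0.0],[[0,0,0],[0,0,-0.006],0.0],[[0,0,0],[0,0,-0.008],0.0],[[0,0,0],[0,0,-0.008],0.0],[[0,0,0],[0,0,-0.008],0.0],[[0,0,0],[0,0,-0.008],0.0],[[0,0,0],[0,0,-0.008],0.0],[[0,0,0],[0,0,-0.008],0.0],[[0,0,0],[0,0,-0.008],0.0],[[0,0,0],[0,0,-0.006],0.0],[[0,0,0],[0,0,-0.004],0.0],[[0,0,0],[0,0,-0.002],0.0],[[0,0,0],[0,0,0],0.0],[[0,0,0],[0.001,0,0],0.0],[[0,0,0],[0,0,0],0.0]]}}

```text
time: 7.02
tcp_pos: [0.5495, 0.2782, 0.1431]
tool_rot: [1.113, 1.268, -1.112]
contact_force: [0.5, -0.5, -0.7]
width: 0.119
```

{"name": "step_arm", "arguments": {"moves": [[[0,0,0],[0,0,0],0.06],[[0,0,0],[0,0,0],0.06],[[0,0,0],[0,0,0],0.06],[[0,0,0],[0,0,0],0.06],[[0,0,0],[0,0,0],0.06],[[0,0,0],[0,0,0],0.06],[[0,0,0],[-0.01,0,0],0.094],[[0,0,0],[-0.016,0,0],0.094],[[0,0,0],[-0.016,0,0],0.094],[[0,0,0],[-0.016,0,0],0.094],[[0.1025,0,0],[-0.016,0,0],0.094],[[0.1025,0,0],[-0.016,0,0],0.094],[[0.1025,0,0],[-0.017,0,0],0.094]]}}

```text
time: 8.1
tcp_pos: [0.5492, 0.2783, 0.2516]
tool_rot: [1.342, 1.118, -1.342]
contact_force: [0.0, 0.3, -1.1]
width: 0.985
```

{"name": "step_arm", "arguments": {"moves": [[[0,0,0],[0,0.0006,0.0293],0.094],[[0,0,0],[0,0.0006,0.0293],0.094],[[0,0,0],[0,0.0006,0.0293],0.094],[[0,0,0],[0,0.0006,0.0293],0.094],[[0,0,0],[0,0.0006,0.0293],0.094],[[0,0,0],[0,0.0006,0.0293],0.094],[[0,0,0],[0,0.0006,0.0293],0.094],[[0,0,0],[0,0.0006,0.0293],0.094],[[0,0,0],[0,0.0006,0.0293],0.094],[[0,0,0],[0,0.0006,0.0293],0.094],[[0,0,0],[0,0.0006,0.0293],0.094],[[0,0,0],[0,0.0006,0.0293],0.094],[[0,0,0],[0,0.0006,0.0293],0.094],[[0,0,0],[0,0.0006,0.0293],0.094],[[0,0,0],[0,0.0006,0.0293],0.094],[[0,0,0],[0,0.0006,0.0293],0.094],[[0,0,0],[0,0.0006,0.0293],0.094],[[0,0,0],[0,0.0006,0.0293],0.094],[[0,0,0],[0,0,0],0.094]]}}

```text
time: 9.68
tcp_pos: [0.4656, -0.2479, 0.2511]
tool_rot: [1.342, 1.116, -1.342]
contact_force: [-0.0, -0.0, -0.8]
width: 1.001
```

```bash
python3 tab.py w2.png
```

```text
9.6833 [ 0.4656 -0.2479  0.2511] heading -0.18232826028131685
eye [ 0.4791 -0.1704  0.4654]
tabtop 557 [ 0.4681 -0.2443  0.1819] ((468.06573486328125, -244.9547576904297), (34.41604232788086, 11.255598068237305), 79.46656036376953)
  centre in tool y,z: 0.0018930493015540456 -0.0033945674670212583
headtop 1176 [ 0.468  -0.2455  0.132 ] ((465.6905822753906, -257.9083251953125), (60.384918212890625, 46.04895782470703), 79.90973663330078)
  centre in tool y,z: 0.001906004127502112 0.009774936898876017
```

View pics/w2.png

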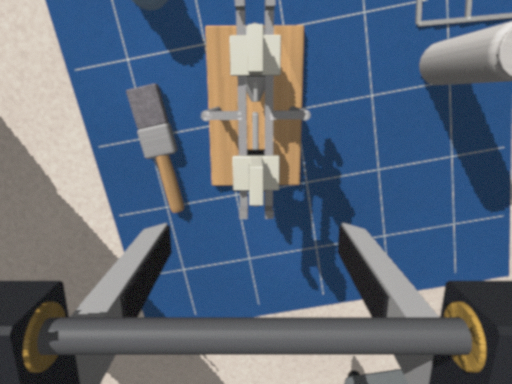

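{"name": "step_arm", "arguments": {"moves": [[[0,0,0],[0.0103,0.0019,-0.0034],0.094],[[0,0,0],[0.0137,0,0],0.094],[[0,0,0],[0.0137,0,0],0.094],[[0,0,0],[0.0137,0,0],0.094],[[0,0,0],[0.0137,0,0],0.094],[[0,0,0],[0.0137,0,0],0.094],[[0,0,0],[0.0137,0,0],0.05],[[0,0,0],[0.0137,0,0],0.04],[[0,0,0],[0,0,0],0.0],[[0,0,0],[0,0,0],0.0],[[0,0,0],[0,0,0],0.0],[[0,0,0],[0,0,0],0.0],[[0,0,0],[0,0,0],0.0],[[0,0,0],[0,0,0],0.0],[[0,0,0],[0,0,0],0.0],[[0,0,0],[0,0,0],0.0]]}}

```text
time: 11.07
tcp_pos: [0.4698, -0.2396, 0.1441]
tool_rot: [1.338, 1.12, -1.338]
contact_force: [-0.0, 0.5, 0.9]
width: 0.326
```

{"name": "step_arm", "arguments": {"moves": [[[0,0,0],[0,-0.0007,0.0055],0.03],[[0,0,0],[0,0,0],0.02],[[0,0,0],[0,0,0],0.0],[[0,0,0],[0,0,0],0.0],[[0,0,0],[0,0,0],0.0],[[0,0,0],[0,0,0],0.0],[[0,0,0],[0,0,0],0.0]]}}

```text
time: 11.65
tcp_pos: [0.468, -0.2449, 0.1439]
tool_rot: [1.338, 1.121, -1.338]
contact_force: [-1.0, 0.3, 0.1]
width: 0.119
```

{"name": "step_arm", "arguments": {"moves": [[[0,0,0],[-0.004,0,0],0.0],[[0,0,0],[-0.007,0,0],0.0],[[0,0,0],[-0.008,0,0],0.0],[[0,0,0],[-0.006,0,0],0.0],[[0,0,0],[-0.002,0,0],0.0],[[0,0,0],[0,0,0],0.0],[[0,0,0],[0,0,0],0.0]]}}

```text
time: 12.23
tcp_pos: [0.4682, -0.2447, 0.171]
tool_rot: [1.338, 1.12, -1.337]
contact_force: [-0.3, 0.5, -1.5]
width: 0.118
```

{"name": "step_arm", "arguments": {"moves": [[[0,0,0],[0,0,0.004],0.0],[[0,0,0],[0,0,0.008],0.0],[[0,0,0],[0,0,0.01],0.0],[[0,0,0],[0,0,0.01],0.0],[[0,0,0],[0,0,0.01],0.0],[[0,0,0],[0,0,0.01],0.0],[[0,0,0],[0,0,0.012],0.0],[[0,0,0],[0,0,0.012],0.0],[[0,0,0],[0,0,0.012],0.0],[[0,0,0],[0,0,0.012],0.0],[[0,0,0],[0,0,0.012],0.0],[[0,0,0],[0,0,0.008],0.0],[[0,0,0],[0,0,0.004],0.0],[[0,0,0],[0,0,0],0.0]]}}

```text
time: 13.4
tcp_pos: [0.4457, -0.3681, 0.1708]
tool_rot: [1.339, 1.119, -1.34]
contact_force: [0.8, 0.1, -0.9]
width: 0.114
```

{"name": "step_arm", "arguments": {"moves": [[[0,0,0],[-0.008,0,0],0.0],[[0,0,0],[-0.016,0,0],0.0],[[0,0,0],[-0.018,0,0],0.0],[[0,0,0],[-0.018,0,0],0.0],[[0,0,0],[-0.018,0,0],0.0],[[-0.04,0,0],[-0.018,0,0],0.0],[[-0.075,0,0],[-0.018,0,0],0.0],[[-0.075,0,0],[-0.018,0,0],0.0],[[-0.075,0,0],[-0.016,0,0],0.0],[[-0.042,0,0],[-0.012,0,0],0.0],[[0,0,0],[0,0,0],0.0]]}}

```text
time: 14.32
tcp_pos: [0.4471, -0.3671, 0.3336]
tool_rot: [1.111, 1.266, -1.109]
contact_force: [0.4, -0.1, -2.1]
width: 0.119
```

{"name": "step_arm", "arguments": {"moves": [[[0,0,0],[0,0.005,-0.0108],0.0],[[0,0,0],[0,0.0107,-0.0223],0.0],[[0,0,0],[0,0.0107,-0.0223],0.0],[[0,0,0],[0,0.0107,-0.0223],0.0],[[0,0,0],[0,0.0107,-0.0223],0.0],[[0,0,0],[0,0.0107,-0.0223],0.0],[[0,0,0],[0,0.0107,-0.0223],0.0],[[0,0,0],[0,0.0107,-0.0223],0.0],[[0,0,0],[0,0.0107,-0.0223],0.0],[[0,0,0],[0,0.0107,-0.0223],0.0],[[0,0,0],[0,0.0107,-0.0223],0.0],[[0,0,0],[0,0.0107,-0.0223],0.0],[[0,0,0],[0,0.0107,-0.0223],0.0],[[0,0,0],[0,0.0107,-0.0223],0.0],[[0,0,0],[0,0.0107,-0.0223],0.0],[[0,0,0],[0,0.0107,-0.0223],0.0],[[0,0,0],[0,0.0107,-0.0223],0.0],[[0,0,0],[0,0.005,-0.0115],0.0],[[0,0,0],[0,0.004,-0.008],0.0],[[0,0,0],[0,0,0],0.0]]}}

```text
time: 15.98
tcp_pos: [0.5796, 0.0425, 0.3303]
tool_rot: [1.111, 1.269, -1.112]
contact_force: [0.3, -0.3, -1.8]
width: 0.121
```

```bash
cat > chk.py <<'E'
from fit import *
import sys
s=status.sense(); T=R.from_rotvec(s["tool_rot"]).as_matrix(); tcp=np.array(s["tcp_pos"]); print(s["time"],tcp,"heading",np.arctan2(T[1,1],T[0,1]),s["width"])
ps=[]
for n in ["scene","side","wrist"]:
    c=eyes.read_camera(n); np.savez(n+".npz",**{k:c[k] for k in c}); save(c,n+sys.argv[1]+".png"); ps.append(cloud(c).reshape(-1,3))
    p=ps[-1]
    q=p[(p[:,1]>.1)&(p[:,1]<.38)&(p[:,0]>.48)&(p[:,0]<.64)]
    v,*r=fit(q,(.5577,.2166,.131)); print(n,v,r)
    m=tcp[:2]-v[:2]; print("  tcp rel rail: across,along",m@[np.cos(v[2]),np.sin(v[2])],m@[-np.sin(v[2]),np.cos(v[2])])
E
python3 chk.py 2
```

```text
15.9833 [0.5796 0.0425 0.3303] heading 0.13171523249883 0.1206329154687234
scene [0.5569 0.2151 0.1333] [np.float64(0.005781405335742005), 537, 74]
  tcp rel rail: across,along -0.0004494270382390598 -0.1740651105603141
side [0.5585 0.2179 0.1327] [np.float64(0.011741686152559463), 552, 119]
  tcp rel rail: across,along -0.002311270275608424 -0.17663862269659084
wrist [0.558  0.2169 0.1351] [np.float64(0.022118303547175658), 1653, 112]
  tcp rel rail: across,along -0.0021209138811855055 -0.17569728458389214
```

{"name": "step_arm", "arguments": {"moves": [[[0,0,0],[0.008,0.0017,0],0.0],[[0,0,0],[0.016,0,0],0.0],[[0,0,0],[0.018,0,0],0.0],[[0,0,0],[0.018,0,0],0.0],[[0,0,0],[0.018,0,0],0.0],[[0,0,0],[0.018,0,0],0.0],[[0,0,0],[0.018,0,0],0.0],[[0,0,0],[0.016,0,0],0.0],[[0,0,0],[0.014,0,0],0.0],[[0,0,0],[0.01,0,0],0.0],[[0,0,0],[0.005,0,0],0.0],[[0,0,0],[0,0,0],0.0]]}}

```text
time: 17.13
tcp_pos: [0.5807, 0.0406, 0.171]
tool_rot: [1.112, 1.268, -1.114]
contact_force: [-0.5, -0.3, -0.5]
width: 0.116
```

```bash
python3 chk.py 3
python3 - <<'E'
import cv2,numpy as np
a=cv2.imread("pics/scene3.png")[130:290,200:400];b=cv2.imread("pics/side3.png")[120:330,160:360][:160+50]
a=cv2.resize(a,None,fx=2,fy=2);b=cv2.resize(b,None,fx=2,fy=2)
h=max(a.shape[0],b.shape[0]);a=cv2.copyMakeBorder(a,0,h-a.shape[0],0,0,0);cv2.imwrite("pics/c3.png",np.hstack([a,b]))
E
```

```text
17.1333 [0.5807 0.0406 0.171 ] heading 0.12972310095013698 0.11567042090085694
scene [0.5568 0.2153 0.1335] [np.float64(0.005717942231946865), 529, 73]
  tcp rel rail: across,along 0.00046191229242863543 -0.1763247156503334
side [0.5586 0.2176 0.1302] [np.float64(0.012413958226836145), 551, 120]
  tcp rel rail: across,along -0.0010688456209264363 -0.17836457875802136
wrist [0.5578 0.2166 0.1331] [np.float64(0.00024215625860994015), 1985, 286]
  tcp rel rail: across,along -0.0006353663005178779 -0.17744337586301165
```

View pics/c3.png

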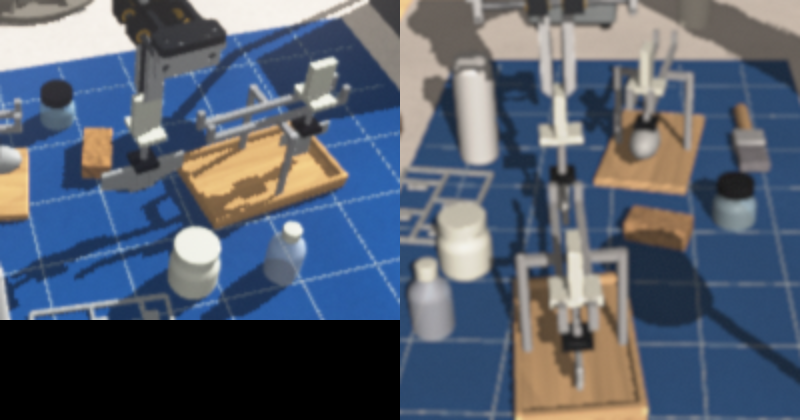

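{"name": "step_arm", "arguments": {"moves": [[[-0.003,0,0],[0,0.0006,-0.004],0.0],[[0,0,0],[0,0,-0.008],0.0],[[0,0,0],[0,0,-0.01],0.0],[[0,0,0],[0,0,-0.01],0.0],[[0,0,0],[0,0,-0.01],0.0],[[0,0,0],[0,0,-0.01],0.0],[[0,0,0],[0,0,-0.01],0.0],[[0,0,0],[0,0,-0.01],0.0],[[0,0,0],[0,0,-0.01],0.0],[[0,0,0],[0,0,-0.01],0.0],[[0,0,0],[0,0,-0.01],0.0],[[0,0,0],[0,0,-0.01],0.0],[[0,0,0],[0,0,-0.007],0.0],[[0,0,0],[0,0,-0.0034],0.0],[[0,0,0],[0,0,0],0.0],[[0,0,0],[0,0,0],0.0]]}}

```text
time: 18.62
tcp_pos: [0.5656, 0.1623, 0.1719]
tool_rot: [1.11, 1.269, -1.111]
contact_force: [-0.6, -0.1, -1.0]
width: 0.115
```

```bash
python3 chk.py 4
```

```text
18.6167 [0.5656 0.1623 0.1719] heading 0.13333467819044814 0.11529790874634399
scene [0.5567 0.2154 0.1289] [np.float64(0.005690406360095118), 477, 73]
  tcp rel rail: across,along 0.0019678822369892063 -0.05374702331945328
side [0.5585 0.2172 0.1256] [np.float64(0.013142592482800019), 540, 69]
  tcp rel rail: across,along 0.00021210601378887528 -0.05534223834053841
wrist [0.5572 0.2214 0.1319] [np.float64(0.06563357908284467), 4081, 0]
  tcp rel rail: across,along 0.0005225124408203056 -0.0596196945259413
```

{"name": "step_arm", "arguments": {"moves": [[[0,0,0],[0.004,0,0],0.0],[[0,0,0],[0.006,0,0],0.0],[[0,0,0],[0.006,0,0],0.0],[[0,0,0],[0.005,0,0],0.0],[[0,0,0],[0.003,0,0],0.0],[[0,0,0],[0.002,0,0],0.0],[[0,0,0],[0.001,0,0],0.0],[[0,0,0],[0,0,0],0.0],[[0,0,0],[0,0,0],0.0]]}}

```text
time: 19.52
tcp_pos: [0.5657, 0.1626, 0.145]
tool_rot: [1.11, 1.269, -1.11]
contact_force: [-0.0, -0.7, -2.1]
width: 0.12
```

{"name": "step_arm", "arguments": {"moves": [[[0,0,0],[0.0008,0,0],0.0],[[0,0,0],[0,0,0],0.0],[[0,0,0],[0,0,0],0.06],[[0,0,0],[0,0,0],0.06],[[0,0,0],[0,0,0],0.06],[[0,0,0],[0,0,0],0.06],[[0,0,0],[0,0,0],0.06],[[0,0,0],[0,0,0],0.06],[[0,0,0],[0,0,0],0.06],[[0,0,0],[-0.008,0,0],0.06],[[0,0,0],[-0.016,0,0],0.06],[[0,0,0],[-0.018,0,0],0.06],[[0,0,0],[-0.018,0,0],0.06],[[0,0,0],[-0.018,0,0],0.06],[[0,0,0],[-0.018,0,0],0.06],[[0,0,0],[-0.018,0,0],0.06],[[0,0,0],[-0.01,0,0],0.06],[[0,0,0],[0,0,0],0.06]]}}

```text
time: 21.02
tcp_pos: [0.5666, 0.1628, 0.2704]
tool_rot: [1.113, 1.268, -1.108]
contact_force: [-0.5, 0.6, 0.0]
width: 0.637
```

```bash
python3 chk.py 5
python3 - <<'E'
from h import *
np.set_printoptions(precision=4,suppress=True)
ps=[cloud(dict(np.load(n+".npz"))).reshape(-1,3) for n in ("scene","wrist")]
v=np.array([.5578,.2166,.133]);c,s=np.cos(v[2]),np.sin(v[2])
for n,p in zip(("scene","wrist"),ps):
    d=p[:,:2]-v[:2];a=d@[c,s];b=d@[-s,c]
    for nm,lo,hi in(("wing",-.1,-.02),("tail",.02,.09)):
        for k,z0,z1 in(("top",.17,.2),("head",.1295,.1375)):
            m=(b>lo)&(b<hi)&(abs(a)<.03)&(p[:,2]>z0)&(p[:,2]<z1)
            if m.sum()>9: print(n,nm,k,m.sum(),"a",a[m].min(),a[m].max(),"b",b[m].min(),b[m].max(),"z",np.median(p[m,2]))
    t=p[(p[:,1]>-.19)&(p[:,1]<0)&(p[:,2]>.165)&(p[:,2]<.19)&(p[:,0]<.52)&(p[:,0]>.45)]; print("fus",t.mean(0) if len(t) else None)
a=cv2.imread("pics/scene5.png")[90:330,100:400];b=cv2.imread("pics/side5.png")[100:340,150:350]
cv2.imwrite("pics/c5.png",cv2.resize(np.hstack([a,b]),None,fx=1.6,fy=1.6))
E
```

```text
21.0167 [0.5666 0.1628 0.2704] heading 0.13329227359804646 0.6365673463890997
scene [0.557  0.2152 0.1339] [np.float64(0.00539186427654537), 401, 77]
  tcp rel rail: across,along 0.002535829643182891 -0.053176496451534806
side [0.5587 0.2175 0.1291] [np.float64(0.01258155928937537), 462, 121]
  tcp rel rail: across,along 0.0007642947824421346 -0.05522890534411843
wrist [0.5582 0.2167 0.1325] [np.float64(0.035051008795941904), 2492, 365]
  tcp rel rail: across,along 0.0011873549631359248 -0.054588760528570694
scene wing top 108 a -0.0064782127601354135 0.0067992419432745714 b -0.07356300533922959 -0.038723440953913474 z 0.18216839176401484
scene wing head 132 a -0.024708335725097324 0.02297668698981229 b -0.09996327100506452 -0.03961310348427834 z 0.13383414312577024
scene tail top 98 a -0.006643314140454803 0.0057513492749064745 b 0.041539324021490194 0.07649564128108072 z 0.18119593051274718
scene tail head 121 a -0.026024498952895565 0.022983108404245296 b 0.04182008530250399 0.08992110034928473 z 0.13390957728753738
fus [ 0.4891 -0.1379  0.1777]
wrist wing top 538 a -0.005208868590403138 0.006663292506327695 b -0.07169295941054894 -0.03734042896517104 z 0.18192105878676929
wrist wing head 1024 a -0.021855877551189177 0.023480360857697984 b -0.09250504317560374 -0.03744425507267975 z 0.13209900215097137
wrist tail top 674 a -0.005486508354337145 0.006083030725115925 b 0.04351300872169115 0.0771087001458844 z 0.18207198893620416
wrist tail head 1275 a -0.022535929278869448 0.023536167923161815 b 0.04386170126194292 0.07731782073667962 z 0.13214309825918458
fus None
```

View pics/c5.png

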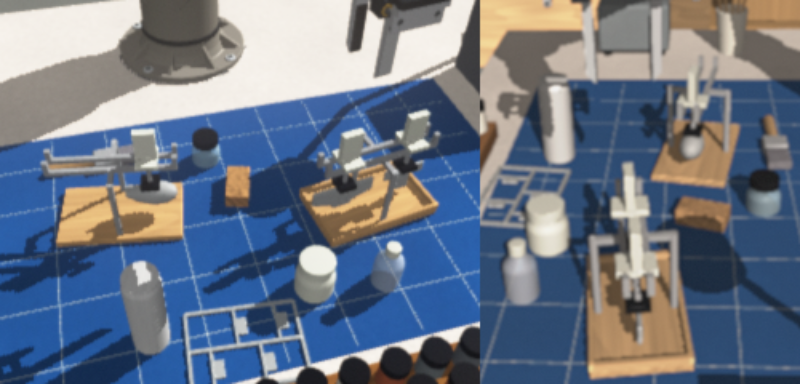

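```bash
python3 -c "
from plant import ticket; print(ticket.job_done())"
```

```text
the job is handed in; nothing more can be done
None
```

The wing is hanging on the drying rail, and I handed the job in at about 21 s of the 64 s allowed. I slid the tailplane about 77 mm along the drying rail. Then I took the wing off the far end of the loading rail, carried it high over the fuselage, brought it in over the near end stops, set it down and let go.

The last camera check, taken after release, showed:
- **Seating:** wing and tailplane heads lie flat, with tops at 0.132 m and tabs at 0.182 m, the same as before the move.
- **Position:** the wing is 55 mm one side of mid-rail and the tailplane 60 mm the other. Both are between the stops, about 23 mm apart.
- **Fuselage and bystanders:** the fuselage is where it was to within about 1 mm. The jars, can, bottle, sanding block and frame look undisturbed in the final picture. The brush also looks undisturbed; it was only judged by eye in the side view.
- **Robot:** the fingertips were about 85 mm above the tabs, touching nothing. No force reading at the end of a move was over about 2 N.

Two checks disagreed:
- The arm had not settled when I measured the wing for grasping, which put the grip 5 mm off. I corrected this before the fingers closed.
- The cameras differed by 2–3 mm on where the drying rail's middle is, and one wrist reading with the wing in hand was a poor fit, so I did not use it.

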